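# Index the rotary board stage and set its brake

### The job

Bring the display module on the rotary stage round to its working position: with a fingertip pushing sideways on the spokes, gently turn the round table until its red spoke points at the yellow pointer on the base. Then push the brake lever's black peg fully over towards the green pin, as far as it goes, leaving the table where it is. Only push gently with the fingers, do not pinch or flick anything, and leave the dropper bottle, the tape roll and the solder reel where they stand.

Things in the scene. Friction and masses are not known exactly. Their poses are not given: they have to be found in the camera images.
- stage: Grey base of the rotary stage, fixed to the bench. Origin on the table's axis at bench height, z up. Foot of radius 65 mm, 16 mm high, column of radius 34 mm. A 26 mm wide, 10 mm high tongue along its +y ends 165 mm from the axis in the yellow pointer (14 mm post, 45 mm high). A 52 mm wide, 10 mm high tongue along its -y carries the brake. Circuit boards up to 52 mm high lie on the bench close by.
- table (a joint): Turn of the round table about the stage's axis, rad, anticlockwise from above; 0 or 6.283 = red spoke along the stage's +y, at the pointer. Starts 0.8 to 5.48; limits +-9.42. Disc radius 68 mm, z 70 to 82 mm; the display module screwed on it tops at about 103 mm. Steady friction 0.3 N m (3 N at a spoke); it stays where it is left, at whatever brake setting.
- red_tip (a point): Centre of the red ball of the red spoke, 120 mm from the axis, 76 mm above the bench. Four level spokes, 90 degrees apart (one red, three steel with black balls): bars 10 mm wide, z 70 to 82 mm, from radius 68 to 120 mm, ending in balls of 16 mm diameter. Beside them all is free above z 55 mm; the gripper must stay above that.
- pointer (a point): Fixed point over the tip of the yellow pointer, 120 mm from the axis along the stage's +y, 76 mm above the bench: red_tip stands at it when the table is set.
- brake (a joint): Turn of the brake lever, rad, anticlockwise from above: 0 = released, pointing along the stage's -x; 1.2 = set, against a rigid stop by the green pin (8 mm thick, top 50 mm above the bench, 21 mm from the pivot). The peg swings away from the table, towards the stage's -y. Starts at 0 to 0.2. Steady friction 0.15 N m (2.5 N at the peg); it stays where it is left.
- brake_peg (a point): Centre of the top of the black upright peg at the end of the brake lever, 88 mm above the bench: peg 14 mm in diameter, 60 mm from the pivot. The lever's flat bar below it is 12 mm wide, its top 53 mm above the bench.
- brake_pivot (a point): Top of the brake lever's pivot, 170 mm from the table's axis along the stage's -y, 56 mm above the bench (the cap on it tops at 60 mm).
- flux_bottle: Bystander: brown dropper bottle with a black bulb, 33 mm across, 102 mm tall, standing beyond the yellow pointer. Origin under its centre.
- tape_roll: Bystander: orange tape roll, 66 mm across, 19 mm high, lying left of the yellow pointer. Origin under its centre.
- solder_reel: Bystander: blue reel of solder, 58 mm across, 36 mm high, standing beyond the brake. Origin under its centre.

How it is judged:
By the outcome, as a careful person would: the job done as asked, in the order asked, and still so for the second after the job is handed in, with the robot touching nothing.
It also fails if it takes over 72 s, if anything falls off the work surface, if the arm or the gripper's body presses on something with over 40 N, if the wrist force passes 120 N, or if a joint passes its speed limit or range.

### The arm

A 6-joint arm with a two-finger parallel gripper is mounted at the origin on a cart in front of the work surface, level with it; the furniture and walls round the work are solid. World frame = base frame: x ahead of the robot, y to its left, z up, the work surface at z = 0. Lengths are in mm, angles in rad, forces in N, time in s.
With the tool pointing down it reaches from about 350 to 975 mm from the base axis. Payload 7.1 kg.
Tool frame: the origin (TCP) lies on the front face of the gripper's body, between the roots of the fingers; the fingertips stand 80 mm ahead of it and the grasp point (between the pads) lies 61 mm ahead of it; z points along the fingers, y is the line along which they close (so a half turn about z gives the same grasp; the last joint's range is limited). The gripper opens to 88 mm and grips with 3 to 60 N. Pads are 20 mm wide; open, the fingers measure 115 mm over their backs; the gripper's body (75 mm by 178 mm) begins 61 mm behind the grasp point.
Start: joints at [-1.252, 0.423, 1.63, -0, 1.089, -0.019], TCP at [207.15, -589.656, 302.675] pointing down, gripper open.
Joint ranges: [-3, 3], [-0.9, 2.11], [0.09, 2.58], [-1.31, 4.45], [0.11, 2.69], [-2.54, 2.54]. Speed limits (rad/s): [2.39, 2.39, 3.01, 3.14, 3.14, 3.14].

### API

Orientations are given as a rotation vector (axis times angle).
In Python, from workcell import readout, vision, close_job gives the robot as it stands.
- The arm moves only by the tool servo_tool, never from a script. Its argument "plan" is a list that holds one entry, the list of rows, each a list of 7 numbers: the gripper command: -1 is fully open, 1 is shut, values between are in proportion, then the shift along the world's x, y, z in units of 40 mm (1.0 is 40 mm), then the turn, a rotation vector about the world's x, y, z in units of 5 degrees (1.0 is 5 degrees). A call has 1 to 5 rows; each row shifts and turns the commanded pose from where the row before left it; what a row does not reach is not made up. A row lasts 1/12 s, in which the tool goes at most 41.7 mm and 7.16 degrees, less where a joint would pass 70% of its speed; a pose out of reach is approached as far as the arm can. A call is refused whole if a number of a shift passes 1 or a number of a turn 1, either way. A call with a gripper value outside its range is refused whole. The fingers move at their own pace and stop on an object; the grip force is fixed at half the most. Time passes only in rows, so rows that do not move let the fingers close. It gives the time, the measured TCP pose, the force, the opening and the grip force at its end, in the units of the state.
- readout.get_obs(): the state, without advancing time (a new reading comes with each control period).
- vision.get_image(name): name is "scene" or "top" or "wrist"; returns the picture (384x512x3 uint8, red, green, blue); there is no depth.
- vision.camera_params(name): a dict with "fx", "fy", "cx", "cy" (pixels), "rvec" (rotation vector, rad) and "tvec" (3), from world to camera coordinates, as OpenCV has them; the wrist camera has in their place "hand_eye" (4x4, takes a point from camera to tool coordinates, whose origin is the TCP and whose axes are the flange's). Camera axes: x right, y down, z forward; pixel columns grow to the right and rows downward; lengths in mm; the calibration is good to about 2 mm. The wrist camera is an equidistant fisheye: a pixel r from the principal point sees the ray r / f radians off the axis. A picture is of the moment at which its call begins: read the wrist's pose just before it. camera_params takes no time and is no camera call.
- close_job(): hands the job in; it is judged then, once.
The state is a dict: "t": time; "qpos": joint angles; "qvel": joint speeds; "joint_torque": joint torques, N m; "ee_pos": TCP position; "orientation": TCP orientation; "ft_force": force on the tool from outside, world axes, zero at the start; "moment": the same for the moment, N m; "width": finger opening in mm; "grasp_force": force on a finger pad.
Only numpy, scipy, OpenCV 4.12 (cv2) and the standard library are available. Lean on these libraries where they do the work, as an engineer would, in place of code of your own. Each camera call takes 0.05 s, during which the arm holds its last target. There are 200 camera calls.

## Working session

There is one attempt and no reset: what is moved stays moved. The work goes in short steps, Python scripts to look and compute and a tool call to move; the robot and the scene stay as the last step left them, time stands still between calls to the robot, and variables do not carry over. Pictures are saved under pics/ and viewed, at most 10 in all, crops included, and the job is handed in when it is done.

Besides the shell and the picture viewer there is one more tool, called after "Call:" in YAML: its name, and indented under it one key for each argument. servo_tool: Moves the arm, as the interface text tells. Its arguments: {"type":"object","properties":{"plan":{"type":"array"}},"required":["plan"]}

```bash
mkdir -p pics; cat > h.py <<'E'
import numpy as np, cv2
from workcell import readout, vision
def ray(name,u,v):
    p=vision.camera_params(name); R=cv2.Rodrigues(np.array(p["rvec"],float))[0]; t=np.array(p["tvec"],float)
    d=R.T@np.array([(u-p["cx"])/p["fx"],(v-p["cy"])/p["fy"],1]); return -R.T@t, d/np.linalg.norm(d)
def atz(name,u,v,z):
    o,d=ray(name,u,v); return o+d*(z-o[2])/d[2]
def tri(a,b):
    o1,d1=ray(*a);o2,d2=ray(*b)
    s=np.linalg.lstsq(np.c_[d1,-d2],o2-o1,rcond=None)[0]
    p,q=o1+s[0]*d1,o2+s[1]*d2; return (p+q)/2,np.linalg.norm(p-q)
def proj(name,P):
    p=vision.camera_params(name); K=np.array([[p["fx"],0,p["cx"]],[0,p["fy"],p["cy"]],[0,0,1.]])
    return cv2.projectPoints(np.array(P,float).reshape(-1,3),np.array(p["rvec"],float),np.array(p["tvec"],float),K,None)[0][:,0]
E
python3 - <<'E'
from h import *
a=vision.get_image("scene");b=vision.get_image("top")
cv2.imwrite("pics/s0.png",a[:,:,::-1]);cv2.imwrite("pics/t0.png",b[:,:,::-1])
cv2.imwrite("pics/top.png",cv2.resize(b,(800,600),interpolation=cv2.INTER_CUBIC)[:,:,::-1])
cv2.imwrite("pics/scene.png",cv2.resize(a,(800,600),interpolation=cv2.INTER_CUBIC)[:,:,::-1])
for n in("scene","top"):
  p=vision.camera_params(n);print(p, ray(n,256,192))
E
```

```text
{'fx': 488.34694068750497, 'fy': 488.34694068750497, 'cx': 258.6622923579918, 'cy': 188.1154379242644, 'rvec': array([ 1.15264382, -2.23349339,  1.08693502]), 'tvec': array([ 279.21974007,  369.06764284, 1027.3236793 ])} (array([-310.71603034,  564.46084175,  924.34194804]), array([ 0.63995012, -0.44905395, -0.62354983]))
{'fx': 349.47684726279783, 'fy': 349.47684726279783, 'cx': 250.66285715323087, 'cy': 188.26656684840853, 'rvec': array([ 2.11406569, -2.11210789,  0.17692798]), 'tvec': array([-25.91794011, 579.37030332, 888.73270841])} (array([402.9686512 , -45.371799  , 980.68607667]), array([ 0.17658097,  0.00593791, -0.98426821]))
```

View pics/top.png

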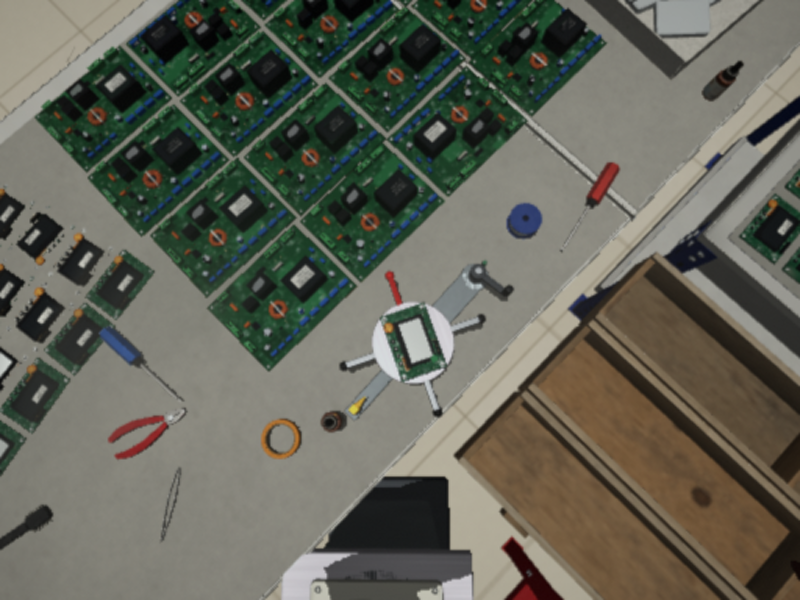

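View pics/scene.png

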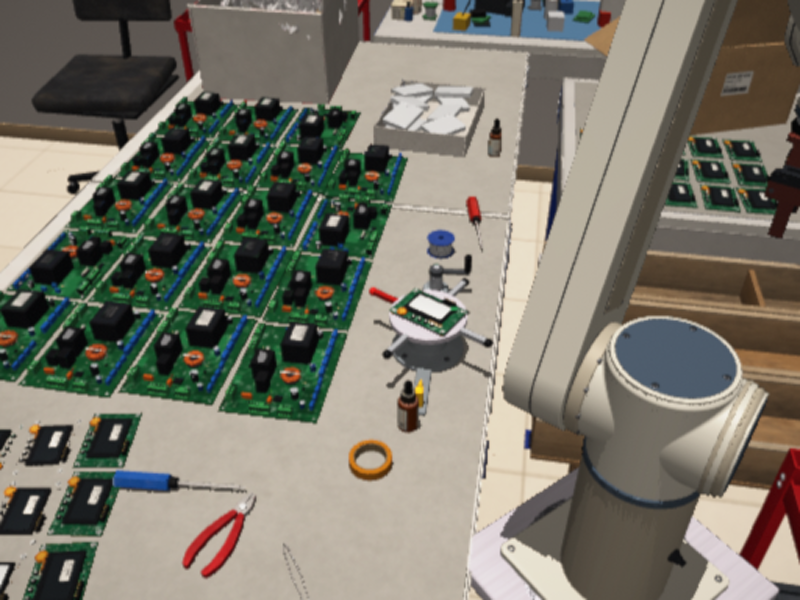

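The top view (800 px scale) shows the red ball at (390,275) and black balls at (482,319), (437,411) and (344,366). The pivot is at (478,270), the peg at (507,292), the pointer at (355,407), and the bottle beside it at (333,421). In the scene view the red ball is at (373,292), the black balls at (490,343) and (388,355), and the peg top at (467,258).

```bash
python3 - <<'E'
from h import *
k=.64
T=lambda u,v,z:atz("top",u*k,v*k,z)
print("tri red",tri(("top",390*k,275*k),("scene",373*k,292*k)))
print("tri blk",tri(("top",437*k,411*k),("scene",490*k,343*k)))
print("tri blk2",tri(("top",344*k,366*k),("scene",388*k,355*k)))
print("tri peg",tri(("top",509*k,291*k),("scene",467*k,258*k)))
b=np.array([T(*p,76)for p in[(390,275),(344,366),(437,411),(482,319)]]);c=b.mean(0);print(b,c,np.linalg.norm(b-c,axis=1))
pv=T(479,269,58);pg=T(509,291,88);pt=T(355,407,45)
print("piv",pv,"peg",pg,"ptr",pt)
for v in(c-pv,pt-c):print(np.degrees(np.arctan2(v[1],v[0])),np.hypot(*v[:2]))
print("ang red",np.degrees(np.arctan2(*(b-c)[:,1::-1].T)));v=pg-pv;print("lever",np.degrees(np.arctan2(v[1],v[0])),np.hypot(*v[:2]))
print("bottle",T(333,421,60),"tape",T(281,438,19),"reel",T(525,219,30))
im=cv2.imread("pics/t0.png")[150:280,190:350];cv2.imwrite("pics/tc.png",cv2.resize(im,(800,650),interpolation=cv2.INTER_CUBIC)[:600])
print(readout.get_obs())
E
```

```text
tri red (array([609.48587864, -22.3469516 ,  73.31239757]), np.float64(1.3549662617843896))
tri blk (array([ 381.33698653, -101.45275649,   75.16637703]), np.float64(4.265953119934719))
tri blk2 (array([454.62722842,  52.22135655,  75.0234708 ]), np.float64(0.7300885354895518))
tri peg (array([ 580.42111346, -219.51059613,   84.57231161]), np.float64(5.042887142862971))
[[ 608.42206333  -22.92946543   76.        ]
 [ 454.80745505   52.39756983   76.        ]
 [ 382.75477191  -99.78757251   76.        ]
 [ 532.98588691 -176.5620996    76.        ]] [494.7425443  -61.72039193  76.        ] [120.11564855 120.90376565 118.28090041 121.04202194]
piv [ 622.85913096 -176.43926338   58.        ] peg [ 578.13002466 -220.77145774   88.        ] ptr [388.17327898  35.89974863  45.        ]
138.15792052604712 171.97173966926326
137.50952859607187 144.5223171432748
ang red [  18.84120973  109.2872742  -161.22593936  -71.58176829]
lever -135.25534354805484 62.97647502411789
bottle [365.70137991  70.55306883  60.        ] tape [335.2933539  164.43601206  19.        ] reel [ 722.33060491 -265.94507928   30.        ]
{'t': 0.1, 'qpos': array([-1.25199537e+00,  4.23758190e-01,  1.63057299e+00, -7.90867900e-07,
        1.08857390e+00, -1.90009141e-02]), 'qvel': array([ 7.54958926e-04, -6.66961479e-05, -3.73650906e-03,  1.36292802e-03,
       -1.36630969e-03, -3.76691375e-04]), 'joint_torque': array([-8.33890772e-04, -5.45612025e+01, -2.74324876e+01,  6.45134551e-02,
        1.89060322e-02, -5.34204207e-05]), 'ee_pos': array([ 207.04181586, -589.32017052,  301.99918739]), 'orientation': array([-3.09560890e+00, -5.27881102e-01,  3.08831879e-04]), 'ft_force': array([ 0.59672077, -0.69063831,  0.16420324]), 'moment': array([0.02818328, 0.01826738, 0.05433229]), 'grasp_force': 0.0, 'width': 87.80319134923562}
```

View pics/tc.png

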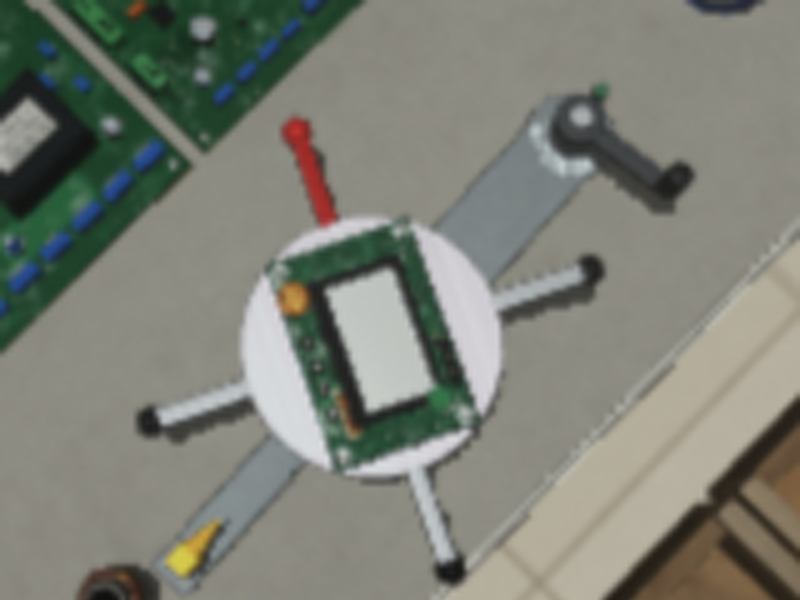

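Call:
servo_tool:
  plan:
    - [[1,0.3,0.4,0,0,0,0],[1,0.58,0.8,0,0,0,0],[1,0.58,0.8,0,0,0,0],[1,0.58,0.8,0,0,0,0],[1,0.58,0.8,0,0,0,0]]

```text
t: 0.52
ee_pos: [312.4, -444.0, 302.3]
orientation: [-3.096, -0.527, 0.0]
ft_force: [0.4, -0.3, 0.9]
width: 57.9
grasp_force: 0.0
```

Call:
servo_tool:
  plan:
    - [[1,0.58,0.8,0,0,0,0],[1,0.58,0.8,0,0,0,0],[1,0.58,0.8,0,0,0,0],[1,0.58,0.8,0,0,0,0],[1,0.58,0.8,0,0,0,0]]

```text
t: 0.93
ee_pos: [428.5, -283.8, 302.5]
orientation: [-3.097, -0.528, 0.0]
ft_force: [0.9, 0.0, -0.2]
width: 24.7
grasp_force: 0.0
```

Call:
servo_tool:
  plan:
    - [[1,0.58,0.8,0,0,0,0],[1,0.58,0.8,0,0,0,0],[1,0.58,0.8,0,0,0,0],[1,0.4,0.4,0,0,0,0],[1,0,0,0,0,0,0]]

```text
t: 1.35
ee_pos: [515.9, -170.6, 302.6]
orientation: [-3.095, -0.534, -0.002]
ft_force: [-0.3, -0.2, -0.1]
width: 0.7
grasp_force: 0.0
```

```bash
python3 - <<'E'
from h import *
o=readout.get_obs();print(o["t"],o["ee_pos"],o["orientation"],o["qpos"],o["width"],o["ft_force"])
im=vision.get_image("wrist");cv2.imwrite("pics/w0.png",im[:,:,::-1])
cv2.imwrite("pics/w0b.png",cv2.resize(im,(800,600),interpolation=cv2.INTER_CUBIC)[:,:,::-1])
print(vision.camera_params("wrist"))
np.save("w0.npy",np.r_[o["ee_pos"],o["orientation"]])
E
```

```text
1.35 [ 515.9129846  -170.59479824  302.5750095 ] [-3.09544667e+00 -5.34339280e-01 -1.74362050e-03] [-3.41613918e-01  3.03817753e-01  1.81154766e+00  1.00879122e-03
  1.02543893e+00  8.86786492e-01] 0.7199296995625639 [-0.30241815 -0.15554391 -0.09014911]
{'fx': 297.3186396354542, 'fy': 297.3186396354542, 'cx': 257.7597181067721, 'cy': 187.56070295268304, 'hand_eye': array([[ 8.32429465e-04, -9.59106919e-01, -2.83042798e-01,
         7.80581532e+01],
       [ 9.99998566e-01,  1.21575210e-03, -1.17864855e-03,
        -5.29907017e-01],
       [ 1.47455985e-03, -2.83041411e-01,  9.59106556e-01,
        -8.17250836e+01],
       [ 0.00000000e+00,  0.00000000e+00,  0.00000000e+00,
         1.00000000e+00]])}
```

View pics/w0b.png

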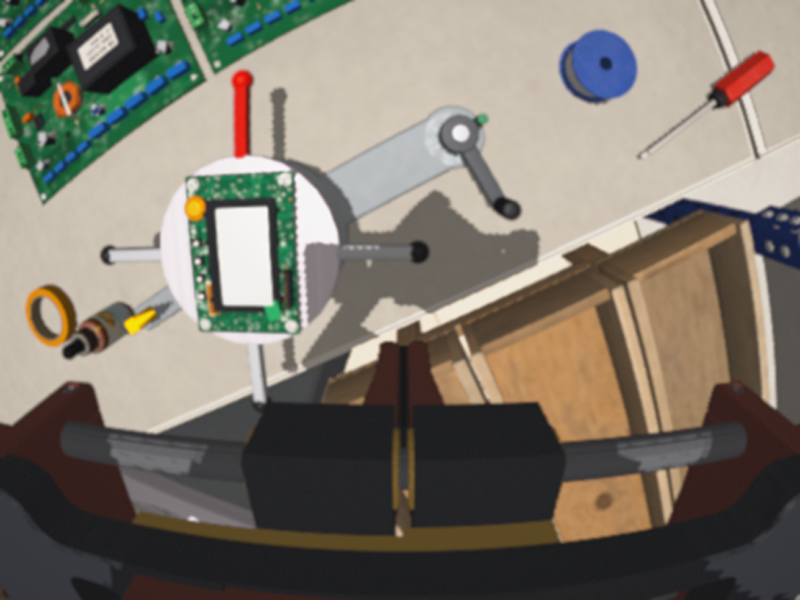

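The wrist view shows the red ball at (242,79), the left ball at (109,255) and the right ball at (420,251). The pivot is at (460,132), the peg at (511,207) and the yellow pointer at about (140,321).

```bash
cat >> h.py <<'E'
def wray(u,v,pose):
    p=vision.camera_params("wrist"); H=np.array(p["hand_eye"])
    a=np.array([u-p["cx"],v-p["cy"]]); r=np.linalg.norm(a); th=r/p["fx"]
    d=np.r_[a/r*np.sin(th),np.cos(th)]; R=cv2.Rodrigues(pose[3:])[0]
    return pose[:3]+R@H[:3,3], R@H[:3,:3]@d
def wz(u,v,z,pose):
    o,d=wray(u,v,pose); return o+d*(z-o[2])/d[2]
E
python3 - <<'E'
from h import *
k=.64;P=np.load("w0.npy")
W=lambda u,v,z:wz(u*k,v*k,z,P)
b=np.array([W(242,79,76),W(109,255,76),W(420,251,76)]);print(b)
c=(b[1]+b[2])/2;print("c",c,np.linalg.norm(b-c,axis=1))
pv=W(460,132,60);pg=W(511,207,88);pt=W(130,326,45)
print(pv,pg,pt)
A=lambda v:(np.degrees(np.arctan2(v[1],v[0])),np.hypot(*v[:2]))
print(A(c-pv),A(pt-c),A(b[0]-c),A(b[1]-b[2]),A(pg-pv))
# triangulate red & peg top/wrist
def tr(a,w):
    o1,d1=ray("top",*(np.array(a)*k));o2,d2=wray(w[0]*k,w[1]*k,P);s=np.linalg.lstsq(np.c_[d1,-d2],o2-o1,rcond=None)[0];return o1+s[0]*d1,o2+s[1]*d2
print(tr((390,275),(242,79)),tr((509,291),(511,207)),tr((479,269),(460,132)))
E
```

```text
[[ 609.35763935  -20.6439889    76.        ]
 [ 455.53185034   53.08505906   76.        ]
 [ 535.50877157 -174.96800612   76.        ]]
c [495.52031096 -60.94147353  76.        ] [120.75936652 120.83512369 120.83512369]
[ 621.4170444  -173.77902884   60.        ] [ 585.43055397 -219.35137395   88.        ] [385.02635515  40.55044335  45.        ]
(np.float64(138.13105763393438), np.float64(169.06301008556972)) (np.float64(137.4316202365471), np.float64(150.03174151588843)) (np.float64(19.493547287380572), np.float64(120.75936651896981)) (np.float64(109.32548020653284), np.float64(241.6702473794117)) (np.float64(-128.296609106862), np.float64(58.06777188480702))
(array([607.5309092 , -23.02680904,  79.92407567]), array([609.07700009, -22.36027709,  80.29172605])) (array([ 584.85145072, -227.50202746,   53.7451678 ]), array([ 584.99753846, -228.0296539 ,   53.87750371])) (array([ 619.63671953, -174.5185195 ,   71.52161385]), array([ 620.282433  , -172.72953426,   71.42137227]))
```

Call:
servo_tool:
  plan:
    - [[1,0.5,0.75,0,0,0,0],[1,0.5,0.75,0,0,0,0],[1,0.5,0.75,0,0,0,0],[1,0.4,0.48,-0.5,0,0,0],[1,0,0,-0.8,0,0,0]]

```text
t: 1.82
ee_pos: [593.5, -62.8, 253.2]
orientation: [3.094, 0.531, 0.013]
ft_force: [1.0, -0.5, -1.1]
width: 0.5
grasp_force: 0.0
```

Call:
servo_tool:
  plan:
    - [[1,0,0,-0.8,0,0,0],[1,0,0,-0.8,0,0,0],[1,0,0,-0.7,0,0,0],[1,0,0,-0.4,0,0,0],[1,0,0,0,0,0,0]]

```text
t: 2.23
ee_pos: [586.5, -65.5, 138.7]
orientation: [-3.095, -0.526, 0.012]
ft_force: [-1.2, -0.0, 0.6]
width: 0.5
grasp_force: 0.0
```

Call:
servo_tool:
  plan:
    - [[1,0.05,0.1,0.1,0,0,0],[1,0.03,0.1,0,0,0,0],[1,0,0.1,0,0,0,0],[1,0,0,0,0,0,0]]

```text
t: 2.57
ee_pos: [593.7, -51.9, 148.4]
orientation: [3.096, 0.529, 0.004]
ft_force: [0.4, -0.5, -0.2]
width: 0.5
grasp_force: 0.0
```

```bash
python3 - <<'E'
from h import *
o=readout.get_obs();print(o["ee_pos"],o["orientation"],o["qpos"][5])
c=np.array([495.2,-61.3]);q=lambda f:c+cv2.Rodrigues(np.array([0,0,np.radians(f)]))[0][:2,:2]@[93,-18.5]
f=[19.3+3*i for i in range(40)]
d=np.diff([q(x) for x in f],axis=0)/40
print("start",q(19.3))
for i in range(0,39):print(round(f[i+1],1),d[i].round(3),q(f[i+1]).round(1) if i%5==4 else "")
E
```

```text
[593.66098807 -51.93299243 148.42328125] [3.09604959 0.52875591 0.00443654] 1.1251438380433572
start [589.08800476 -48.02247908]
22.3 [-0.021  0.122] 
25.3 [-0.027  0.121] 
28.3 [-0.033  0.12 ] 
31.3 [-0.039  0.118] 
34.3 [-0.046  0.115] [582.5 -24.2]
37.3 [-0.052  0.113] 
40.3 [-0.057  0.11 ] 
43.3 [-0.063  0.107] 
46.3 [-0.069  0.103] 
49.3 [-0.074  0.1  ] [569.9  -2.9]
52.3 [-0.079  0.096] 
55.3 [-0.084  0.091] 
58.3 [-0.089  0.087] 
61.3 [-0.093  0.082] 
64.3 [-0.097  0.077] [552.2  14.5]
67.3 [-0.101  0.072] 
70.3 [-0.105  0.067] 
73.3 [-0.108  0.061] 
76.3 [-0.111  0.055] 
79.3 [-0.114  0.049] [530.6  26.6]
82.3 [-0.116  0.043] 
85.3 [-0.118  0.037] 
88.3 [-0.12   0.031] 
91.3 [-0.122  0.025] 
94.3 [-0.123  0.018] [506.7  32.8]
97.3 [-0.124  0.012] 
100.3 [-0.124  0.005] 
103.3 [-0.124 -0.001] 
106.3 [-0.124 -0.008] 
109.3 [-0.123 -0.014] [481.9  32.6]
112.3 [-0.122 -0.021] 
115.3 [-0.121 -0.027] 
118.3 [-0.12  -0.033] 
121.3 [-0.118 -0.039] 
124.3 [-0.115 -0.046] [458.1  26. ]
127.3 [-0.113 -0.052] 
130.3 [-0.11  -0.057] 
133.3 [-0.107 -0.063] 
136.3 [-0.103 -0.069]
```

Call:
servo_tool:
  plan:
    - [[1,-0.06,0.03,-0.07,0,0,0],[1,-0.05,0.07,-0.05,0,0,0],[1,-0.02,0.06,0,0,0,0.3],[1,-0.01,0.06,0,0,0,0.3],[1,-0.03,0.12,0,0,0,0.6]]

```text
t: 2.98
ee_pos: [585.7, -39.3, 141.8]
orientation: [3.063, 0.694, -0.001]
ft_force: [-0.8, -3.9, -0.0]
width: 0.6
grasp_force: 1.7
```

Call:
servo_tool:
  plan:
    - [[1,-0.03,0.12,0,0,0,0.6],[1,-0.04,0.12,0,0,0,0.6],[1,-0.046,0.115,0,0,0,0.6],[1,-0.052,0.113,0,0,0,0.6]]

```text
t: 3.32
ee_pos: [579.0, -20.4, 141.8]
orientation: [2.973, 1.013, -0.001]
ft_force: [-0.2, -4.7, -0.5]
width: 0.2
grasp_force: 1.7
```

Call:
servo_tool:
  plan:
    - [[1,-0.057,0.11,0,0,0,0.6],[1,-0.063,0.107,0,0,0,0.6],[1,-0.069,0.103,0,0,0,0.6],[1,-0.074,0.1,0,0,0,0.6],[1,-0.079,0.096,0,0,0,0.6]]

```text
t: 3.73
ee_pos: [565.6, 0.3, 141.8]
orientation: [2.815, 1.392, 0.0]
ft_force: [1.3, -4.5, -1.8]
width: 0.2
grasp_force: 1.7
```

Call:
servo_tool:
  plan:
    - [[1,-0.084,0.091,0,0,0,0.6],[1,-0.089,0.087,0,0,0,0.6],[1,-0.093,0.082,0,0,0,0.6],[1,-0.097,0.077,0,0,0,0.6],[1,-0.101,0.072,0,0,0,0.6]]

```text
t: 4.15
ee_pos: [547.4, 16.7, 142.0]
orientation: [2.609, 1.747, 0.001]
ft_force: [1.5, -3.6, -1.7]
width: 0.3
grasp_force: 1.7
```

Call:
servo_tool:
  plan:
    - [[1,-0.105,0.067,0,0,0,0.6],[1,-0.108,0.061,0,0,0,0.6],[1,-0.111,0.055,0,0,0,0.6],[1,-0.114,0.049,0,0,0,0.6],[1,-0.116,0.043,0,0,0,0.6]]

```text
t: 4.57
ee_pos: [525.6, 27.8, 142.1]
orientation: [2.358, 2.072, 0.002]
ft_force: [2.8, -2.3, -0.8]
width: 0.1
grasp_force: 1.6
```

Call:
servo_tool:
  plan:
    - [[1,-0.118,0.037,0,0,0,0.6],[1,-0.12,0.031,0,0,0,0.6],[1,-0.122,0.025,0,0,0,0.6],[1,-0.123,0.018,0,0,0,0.6],[1,-0.124,0.012,0,0,0,0.6]]

```text
t: 4.98
ee_pos: [501.6, 32.8, 142.3]
orientation: [2.068, 2.362, 0.003]
ft_force: [4.1, -2.6, -0.7]
width: 0.4
grasp_force: 1.6
```

Call:
servo_tool:
  plan:
    - [[1,-0.124,0.005,0,0,0,0.6],[1,-0.124,-0.001,0,0,0,0.6],[1,-0.124,-0.008,0,0,0,0.6],[1,-0.123,-0.014,0,0,0,0.6],[1,-0.122,-0.021,0,0,0,0.6]]

```text
t: 5.4
ee_pos: [477.1, 31.3, 142.3]
orientation: [1.741, 2.611, 0.003]
ft_force: [4.5, -0.4, -1.2]
width: 0.5
grasp_force: 1.6
```

Call:
servo_tool:
  plan:
    - [[1,-0.121,-0.027,0,0,0,0.6],[1,-0.12,-0.033,0,0,0,0.6],[1,-0.118,-0.039,0,0,0,0.6],[1,-0.06,-0.022,0,0,0,0.3],[1,0,0,0,0,0,0]]

```text
t: 5.82
ee_pos: [459.8, 26.4, 142.3]
orientation: [1.499, 2.759, 0.002]
ft_force: [0.7, -0.1, 0.1]
width: 0.3
grasp_force: 0.6
```

```bash
python3 - <<'E'
from h import *
o=readout.get_obs();P=np.r_[o["ee_pos"],o["orientation"]];np.save("w1.npy",P)
R=cv2.Rodrigues(P[3:])[0];print(P,"yaw x",np.degrees(np.arctan2(R[1,0],R[0,0])),o["qpos"],o["ft_force"])
d=P[:2]-[495.2,-61.3];r=np.hypot(*d);print("phi est",np.degrees(np.arctan2(d[1],d[0])+np.arcsin(18.5/r)),r)
im=vision.get_image("wrist");cv2.imwrite("pics/w1.png",im[:,:,::-1])
b=vision.get_image("top");cv2.imwrite("pics/t1.png",b[:,:,::-1])
x=np.hstack([cv2.resize(im,(400,300)),cv2.resize(b[150:280,190:350],(400,300))])
cv2.imwrite("pics/v1.png",x[:,:,::-1])
E
```

```text
[4.59751831e+02 2.64229233e+01 1.42290570e+02 1.49859238e+00
 2.75898330e+00 1.71871720e-03] yaw x 122.98112244235095 [ 3.15681763e-02  4.62224381e-01  2.08180887e+00 -1.05435151e-05
  5.95380468e-01 -5.44053333e-01] [ 0.66800271 -0.1235799   0.11335233]
phi est 123.27897620776655 94.61439616446565
```

View pics/v1.png

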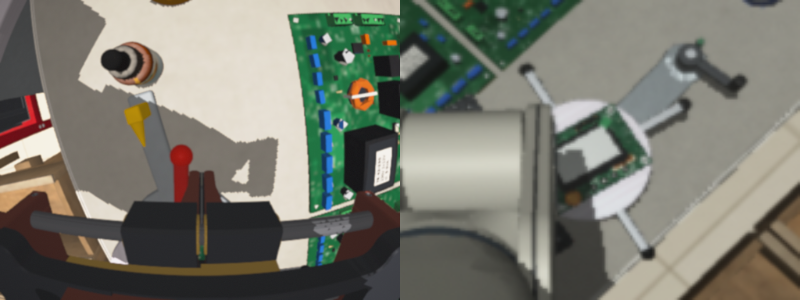

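Left (wrist): the red ball at (181,156) is approaching the pointer post at about (137,110). Right (top): black balls at (526,69), (648,254) and (686,104).

```bash
python3 - <<'E'
from h import *
P=np.load("w1.npy");c=np.array([495.2,-61.3,0])
A=lambda v:(np.degrees(np.arctan2(v[1],v[0])),np.hypot(*v[:2]))
print("red",A(wz(181*1.28,156*1.28,76,P)-c))
print("ptr tops",[A(wz(u*1.28,v*1.28,z,P)-c) for u,v,z in((137,110,45),(150,94,10))])
B=[atz("top",(u-400)/2.5+190,v*130/300+150,76) for u,v in((526,69),(648,254),(686,104))]
print([A(x-c) for x in B],A(B[0]-B[1]))
E
```

```text
red (np.float64(120.64801655407769), np.float64(120.99860880441275))
ptr tops [(np.float64(135.2542825376603), np.float64(152.07422795972775)), (np.float64(133.2989227861195), np.float64(161.56559940283861))]
[(np.float64(31.417157174752337), np.float64(120.31667272196043)), (np.float64(-149.1826223578055), np.float64(122.26669595126619)), (np.float64(-59.58546651231785), np.float64(122.09037903136681))] (np.float64(31.114856701780727), np.float64(242.5800460584086))
```

Call:
servo_tool:
  plan:
    - [[1,-0.058,-0.021,0,0,0,0.3],[1,-0.115,-0.046,0,0,0,0.6],[1,-0.113,-0.052,0,0,0,0.6],[1,-0.11,-0.057,0,0,0,0.6],[1,-0.071,-0.041,0,0,0,0.4]]

```text
t: 6.33
ee_pos: [441.3, 17.8, 142.2]
orientation: [1.189, 2.906, 0.002]
ft_force: [3.8, 1.0, 0.7]
width: 0.4
grasp_force: 1.5
```

Call:
servo_tool:
  plan:
    - [[1,0,0,0,0,0,0]]

```text
t: 6.42
ee_pos: [440.7, 17.7, 142.0]
orientation: [1.192, 2.906, 0.001]
ft_force: [1.2, -0.3, 0.5]
width: 0.4
grasp_force: 0.5
```

```bash
python3 - <<'E'
from h import *
o=readout.get_obs();P=np.r_[o["ee_pos"],o["orientation"]];np.save("w2.npy",P)
d=P[:2]-[495.2,-61.3];r=np.hypot(*d);print(P,"ang",np.degrees(np.arctan2(d[1],d[0])),r, o["qpos"])
im=vision.get_image("wrist");cv2.imwrite("pics/w2.png",im[:,:,::-1])
b=vision.get_image("top")
x=np.hstack([cv2.resize(im[90:240,110:310],(800,600),interpolation=3)[:, :400] if 0 else cv2.resize(im[100:230,140:270],(400,400),interpolation=3),cv2.resize(b[150:280,210:340],(400,400),interpolation=3)])
cv2.imwrite("pics/v2.png",x[:,:,::-1])
E
```

```text
[4.40675364e+02 1.76910871e+01 1.42049263e+02 1.19184291e+00
 2.90594650e+00 5.93517661e-04] ang 124.61588824606423 95.98191372099868 [ 1.31061561e-02  4.44418074e-01  2.12235736e+00  1.13661173e-04
  5.73997054e-01 -7.79352610e-01]
```

View pics/v2.png

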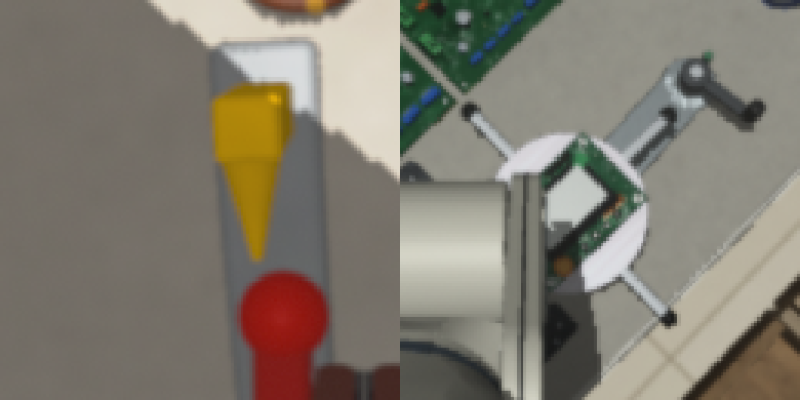

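The wrist crop shows the red ball at (285,315), the pointer tip at (258,262), the post top at (253,91) and the tongue end at (266,44). The top crop shows balls at (471,111), (669,319) and (669,115), and the pivot at (693,75).

```bash
python3 - <<'E'
from h import *
P=np.load("w2.npy");c=np.array([495.2,-61.3,0]);k=130/400
A=lambda v:(np.degrees(np.arctan2(v[1],v[0])).round(2),np.hypot(*v[:2]).round(1))
w=lambda u,v,z:A(wz(u*k+140,v*k+100,z,P)-c)
print("red",w(285,315,76),"tip",w(258,262,45),w(258,262,40),"post",w(253,91,45),"tongue",w(266,44,10),w(215,45,10),w(316,43,10))
t=lambda u,v,z:atz("top",(u-400)*k+210,v*k+150,z)
a,b,e=t(471,111,76),t(669,319,76),t(669,115,76)
print(A(a-b),A(a-c),A(b-c),A(e-c),"mid",(a+b)/2,"piv",A(t(693,75,60)-c),A(t(693,75,60)-(a+b)/2))
E
```

```text
red (np.float64(132.84), np.float64(120.9)) tip (np.float64(136.62), np.float64(121.4)) (np.float64(136.92), np.float64(120.0)) post (np.float64(136.41), np.float64(156.2)) tongue (np.float64(136.68), np.float64(164.1)) (np.float64(140.86), np.float64(164.8)) (np.float64(132.62), np.float64(164.4))
(np.float64(43.42), np.float64(241.0)) (np.float64(43.61), np.float64(118.8)) (np.float64(-136.75), np.float64(122.2)) (np.float64(-46.75), np.float64(120.2)) mid [493.69157759 -62.2033921   76.        ] piv (np.float64(-42.54), np.float64(164.3)) (np.float64(-41.96), np.float64(164.8))
```

Call:
servo_tool:
  plan:
    - [[1,-0.034,-0.023,0,0,0,0.2],[1,-0.034,-0.024,0,0,0,0.2],[1,-0.034,-0.025,0,0,0,0.2],[1,-0.033,-0.026,0,0,0,0.2],[1,0,0,0,0,0,0]]

```text
t: 6.93
ee_pos: [434.9, 13.6, 141.9]
orientation: [1.089, 2.947, -0.0]
ft_force: [1.8, 0.3, 0.6]
width: 0.6
grasp_force: 0.8
```

```bash
python3 - <<'E'
from h import *
o=readout.get_obs();P=np.r_[o["ee_pos"],o["orientation"]];np.save("w3.npy",P)
d=P[:2]-[495.2,-61.3];r=np.hypot(*d);print(P,"ang",np.degrees(np.arctan2(d[1],d[0])),r,o["ft_force"])
im=vision.get_image("wrist")
b=vision.get_image("top")
x=np.hstack([cv2.resize(im[100:230,140:270],(400,400),interpolation=3),cv2.resize(b[150:280,210:340],(400,400),interpolation=3)])
cv2.imwrite("pics/v3.png",x[:,:,::-1])
E
```

```text
[ 4.34869920e+02  1.36153383e+01  1.41895355e+02  1.08921085e+00
  2.94666137e+00 -1.43620662e-04] ang 128.84484517632143 96.1874550373857 [1.84441563 0.31569144 0.63043433]
```

View pics/v3.png

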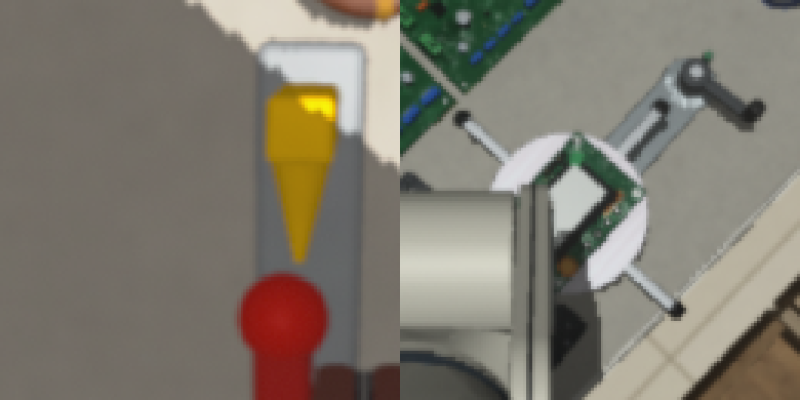

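The wrist crop shows the red ball at (285,317), the pointer tip at (299,262), the post top at (303,91) and the tongue end from (262,45) to (361,44). The top crop shows balls at (462,118), (677,310) and (661,107), and the pivot at (693,75).

```bash
python3 - <<'E'
from h import *
P=np.load("w3.npy");c=np.array([495.2,-61.3,0]);k=130/400
A=lambda v:(np.degrees(np.arctan2(v[1],v[0])).round(2),np.hypot(*v[:2]).round(1))
w=lambda u,v,z:A(wz(u*k+140,v*k+100,z,P)-c)
print("red",w(285,317,76),"tip",w(299,262,45),"post",w(303,91,45),"tongue",w(311.5,44,10))
t=lambda u,v,z:atz("top",(u-400)*k+210,v*k+150,z)
a,b,e=t(462,118,76),t(677,310,76),t(661,107,76)
print(A(a-b),A(a-c),A(b-c),A(e-c),"mid",(a+b)/2)
E
```

```text
red (np.float64(137.01), np.float64(120.8)) tip (np.float64(136.84), np.float64(121.8)) post (np.float64(136.95), np.float64(156.5)) tongue (np.float64(137.13), np.float64(164.3))
(np.float64(48.09), np.float64(242.0)) (np.float64(48.27), np.float64(120.1)) (np.float64(-132.08), np.float64(121.9)) (np.float64(-42.15), np.float64(120.5)) mid [494.30004522 -61.75280038  76.        ]
```

Call:
servo_tool:
  plan:
    - [[1,0.05,0.06,0,0,0,0],[1,0.12,0.13,0,0,0,0],[1,0.12,0.13,0.1,0,0,0],[1,0,0,0.6,0,0,0],[1,0,0,0.8,0,0,0]]

```text
t: 7.45
ee_pos: [445.6, 27.2, 200.9]
orientation: [-1.088, -2.941, 0.003]
ft_force: [0.1, -0.8, 0.3]
width: 0.1
grasp_force: 0.0
```

Call:
servo_tool:
  plan:
    - [[1,0,0,0.8,0,0,-1],[1,0.2,-0.3,0.2,0,0,-1],[1,0.2,-0.4,0,0,0,-1],[1,0.2,-0.4,0,0,0,-1],[1,0.2,-0.4,0,0,0,-1]]

```text
t: 7.87
ee_pos: [479.3, -33.5, 242.6]
orientation: [1.707, 2.637, 0.0]
ft_force: [0.5, -0.8, -0.2]
width: 0.7
grasp_force: 0.0
```

Call:
servo_tool:
  plan:
    - [[1,0.2,-0.4,0,0,0,-1],[1,0.2,-0.4,0,0,0,-1],[1,0.2,-0.4,0,0,0,-1],[1,0.2,-0.4,0,0,0,-1],[1,0.2,-0.4,0,0,0,-1]]

```text
t: 8.28
ee_pos: [519.2, -113.7, 242.0]
orientation: [-2.238, -2.204, 0.0]
ft_force: [0.3, 0.7, 0.1]
width: 0.6
grasp_force: 0.0
```

Call:
servo_tool:
  plan:
    - [[1,0.2,-0.4,0,0,0,-1],[1,0.2,-0.4,0,0,0,-1],[1,0.2,-0.4,0,0,0,-1],[1,0.2,-0.4,0,0,0,-1],[1,0.1,-0.2,0,0,0,-1]]

```text
t: 8.7
ee_pos: [555.8, -186.5, 242.1]
orientation: [2.663, 1.666, 0.0]
ft_force: [0.3, -1.1, -0.3]
width: 0.4
grasp_force: 0.0
```

Call:
servo_tool:
  plan:
    - [[1,0,0,0,0,0,-1],[1,0,0,0,0,0,-1],[1,0,0,0,0,0,0]]

```text
t: 8.95
ee_pos: [554.9, -185.1, 241.8]
orientation: [-2.796, -1.43, 0.001]
ft_force: [-0.1, 0.0, -0.0]
width: 0.0
grasp_force: 0.0
```

```bash
python3 - <<'E'
from h import *
o=readout.get_obs();P=np.r_[o["ee_pos"],o["orientation"]];np.save("w4.npy",P)
R=cv2.Rodrigues(P[3:])[0];print(P,"yaw x",np.degrees(np.arctan2(R[1,0],R[0,0])),o["qpos"],o["ft_force"])
im=vision.get_image("wrist");cv2.imwrite("pics/w4.png",im[:,:,::-1])
b=vision.get_image("top")
x=np.hstack([cv2.resize(im,(400,300),interpolation=3),cv2.resize(b[150:270,190:350],(400,300),interpolation=3)])
cv2.imwrite("pics/v4.png",x[:,:,::-1])
E
```

```text
[ 5.54896071e+02 -1.85139060e+02  2.41842492e+02 -2.79648731e+00
 -1.43029027e+00  8.57473252e-04] yaw x 54.175823188268765 [-3.42372050e-01  4.41501643e-01  1.76427630e+00 -1.47024019e-05
  9.36598307e-01  2.82886590e-01] [-0.13493115  0.01587685 -0.00515974]
```

View pics/v4.png

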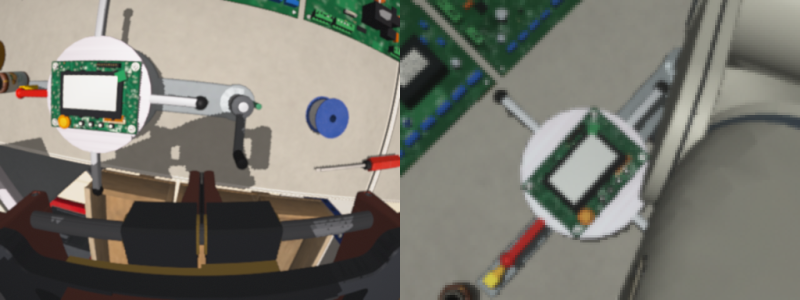

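The top view now shows the red spoke lying along the tongue at the yellow pointer. In the wrist view the peg top is at about (240,161), the pivot at (241,101) and the black spoke end at (203,103).

```bash
python3 - <<'E'
from h import *
P=np.load("w4.npy")
w=lambda u,v,z:wz(u*1.28,v*1.28,z,P)
pv,pg=w(241,101,60),w(240,161,88);d=pg-pv
print(pv,pg,np.degrees(np.arctan2(d[1],d[0]))%360,np.hypot(*d[:2]))
a,b=w(203,103,76),w(97,188,76);print(a,b)
p0=np.array([621.3,-175.]);q=lambda f,t:p0+cv2.Rodrigues(np.array([0,0,np.radians(f)]))[0][:2,:2]@[60,t]
print("approach",q(229,-32))
for f in range(224,300,4):print(f,q(f,-19).round(1),((q(f+4,-19)-q(f,-19))/40).round(3))
E
```

```text
[ 623.24121732 -166.6414747    60.        ] [ 584.18668935 -215.39846973   88.        ] 231.30514709402087 62.469998551150475
[ 587.23583885 -142.19282508   76.        ] [ 416.71075915 -147.20512952   76.        ]
approach [ 557.78575169 -199.28868589]
224 [ 564.9 -203. ] [ 0.052 -0.097]
228 [ 567.  -206.9] [ 0.059 -0.093]
232 [ 569.4 -210.6] [ 0.065 -0.088]
236 [ 572.  -214.1] [ 0.071 -0.084]
240 [ 574.8 -217.5] [ 0.077 -0.078]
244 [ 577.9 -220.6] [ 0.082 -0.073]
248 [ 581.2 -223.5] [ 0.087 -0.067]
252 [ 584.7 -226.2] [ 0.092 -0.061]
256 [ 588.3 -228.6] [ 0.096 -0.054]
260 [ 592.2 -230.8] [ 0.099 -0.047]
264 [ 596.1 -232.7] [ 0.102 -0.04 ]
268 [ 600.2 -234.3] [ 0.105 -0.033]
272 [ 604.4 -235.6] [ 0.107 -0.026]
276 [ 608.7 -236.7] [ 0.108 -0.018]
280 [ 613.  -237.4] [ 0.109 -0.011]
284 [ 617.4 -237.8] [ 0.11  -0.003]
288 [ 621.8 -237.9] [0.11  0.005]
292 [ 626.2 -237.7] [0.109 0.012]
296 [ 630.5 -237.3] [0.108 0.02 ]
```

Call:
servo_tool:
  plan:
    - [[1,0.05,-0.2,-0.2,0,0,-0.5],[1,0,-0.15,-0.6,0,0,0],[1,0,0,-0.7,0,0,0],[1,0,0,-0.6,0,0,0],[1,0,0,-0.3,0,0,0]]

```text
t: 9.47
ee_pos: [555.4, -198.7, 143.3]
orientation: [-2.821, -1.376, 0.004]
ft_force: [0.3, 0.3, 0.2]
width: 0.7
grasp_force: 0.0
```

Call:
servo_tool:
  plan:
    - [[1,0,0,0,0,0,0],[1,0,0,0,0,0,0]]

```text
t: 9.63
ee_pos: [556.7, -199.2, 145.8]
orientation: [-2.824, -1.375, 0.001]
ft_force: [0.8, 0.5, 0.3]
width: 0.7
grasp_force: 0.0
```

Call:
servo_tool:
  plan:
    - [[1,0.1,-0.08,-0.02,0,0,0],[1,0.08,-0.06,0,0,0,0],[1,0.08,-0.06,0,0,0,0],[1,0.06,-0.09,0,0,0,0.4],[1,0.065,-0.088,0,0,0,0.8]]

```text
t: 10.05
ee_pos: [572.7, -214.8, 146.1]
orientation: [2.748, 1.521, 0.001]
ft_force: [-1.8, 2.6, 0.9]
width: 0.1
grasp_force: 1.3
```

Call:
servo_tool:
  plan:
    - [[1,0.071,-0.084,0,0,0,0.8],[1,0.077,-0.078,0,0,0,0.8],[1,0.082,-0.073,0,0,0,0.8]]

```text
t: 10.3
ee_pos: [581.5, -224.1, 145.9]
orientation: [-2.572, -1.803, -0.0]
ft_force: [-1.9, 2.6, 0.7]
width: 0.7
grasp_force: 1.3
```

Call:
servo_tool:
  plan:
    - [[1,0.087,-0.067,0,0,0,0.8],[1,0.092,-0.061,0,0,0,0.8],[1,0.096,-0.054,0,0,0,0.8],[1,0.099,-0.047,0,0,0,0.8],[1,0.102,-0.04,0,0,0,0.8]]

```text
t: 10.72
ee_pos: [600.3, -234.8, 145.9]
orientation: [-2.22, -2.222, 0.0]
ft_force: [-2.3, 1.5, 1.3]
width: 0.4
grasp_force: 1.3
```

Call:
servo_tool:
  plan:
    - [[1,0.105,-0.033,0,0,0,0.8],[1,0.107,-0.026,0,0,0,0.8],[1,0.108,-0.018,0,0,0,0.8],[1,0.109,-0.011,0,0,0,0.8]]

```text
t: 11.05
ee_pos: [617.5, -238.5, 145.8]
orientation: [-1.889, -2.509, 0.0]
ft_force: [-2.2, 1.6, 1.3]
width: 0.5
grasp_force: 1.3
```

Call:
servo_tool:
  plan:
    - [[1,0.055,-0.001,0,0,0,0.4],[1,0.055,0,0,0,0,0.4],[1,0.055,0.002,0,0,0,0.4],[1,0.055,0.003,0,0,0,0.4],[1,0.055,0.005,0,0,0,0.4]]

```text
t: 11.47
ee_pos: [628.4, -238.2, 145.8]
orientation: [-1.666, -2.663, 0.001]
ft_force: [-2.9, -0.3, 0.2]
width: 0.7
grasp_force: 1.2
```

Call:
servo_tool:
  plan:
    - [[1,0.04,0.006,0,0,0,0.3],[1,0.04,0.006,0,0,0,0.3],[1,0.02,0.003,0,0,0,0.2]]

```text
t: 11.72
ee_pos: [632.8, -237.5, 145.7]
orientation: [1.572, 2.719, -0.0]
ft_force: [-2.8, -1.9, 1.9]
width: 0.6
grasp_force: 1.3
```

Still at friction level, so I'll keep creeping toward the stop.

Call:
servo_tool:
  plan:
    - [[1,0.03,0.007,0,0,0,0.2],[1,0.03,0.007,0,0,0,0.2]]

```text
t: 11.88
ee_pos: [634.8, -237.1, 145.5]
orientation: [1.524, 2.747, -0.001]
ft_force: [-7.9, -5.5, 7.0]
width: 0.7
grasp_force: 4.5
```

Call:
servo_tool:
  plan:
    - [[1,0.03,0.01,0,0,0,0.2],[1,0.02,0.008,0,0,0,0.1]]

```text
t: 12.05
ee_pos: [635.4, -237.2, 145.4]
orientation: [-1.486, -2.765, 0.005]
ft_force: [-12.9, -9.0, 10.3]
width: 0.3
grasp_force: 7.7
```

The force rose to 16 N in the plane, so the lever is at the stop. Now back off and lift.

Call:
servo_tool:
  plan:
    - [[1,-0.05,-0.025,0,0,0,0],[1,-0.15,-0.08,0,0,0,0],[1,-0.2,-0.1,0,0,0,0],[1,0,0,0.4,0,0,0],[1,0,0,0.9,0,0,0]]

```text
t: 12.47
ee_pos: [617.5, -243.4, 192.7]
orientation: [-1.487, -2.757, 0.001]
ft_force: [0.1, 0.4, 0.3]
width: 0.7
grasp_force: 0.0
```

Call:
servo_tool:
  plan:
    - [[1,0,-0.2,0.9,0,0,0],[1,0,-0.8,0.4,0,0,0],[1,0,-0.9,0,0,0,0],[1,0,-0.9,0,0,0,0],[1,0,-0.9,0,0,0,0]]

```text
t: 12.88
ee_pos: [620.6, -393.6, 250.0]
orientation: [1.489, 2.765, 0.0]
ft_force: [1.0, 0.3, -0.4]
width: 0.5
grasp_force: 0.0
```

Call:
servo_tool:
  plan:
    - [[1,-0.4,-0.8,0,0,0,0],[1,-0.4,-0.8,0,0,0,0],[1,-0.4,-0.7,0,0,0,0],[1,-0.2,-0.3,0,0,0,0],[1,0,0,0,0,0,0]]

```text
t: 13.3
ee_pos: [562.4, -499.0, 248.7]
orientation: [-1.496, -2.763, 0.0]
ft_force: [-1.5, 0.5, 0.3]
width: 0.2
grasp_force: 0.0
```

```bash
python3 - <<'E'
from h import *
b=vision.get_image("top");print(readout.get_obs()["ee_pos"])
cv2.imwrite("pics/v5.png",cv2.resize(b[150:280,190:350],(738,600),interpolation=3)[:,:,::-1])
E
```

```text
[ 563.69222194 -497.06878141  248.7356099 ]
```

View pics/v5.png

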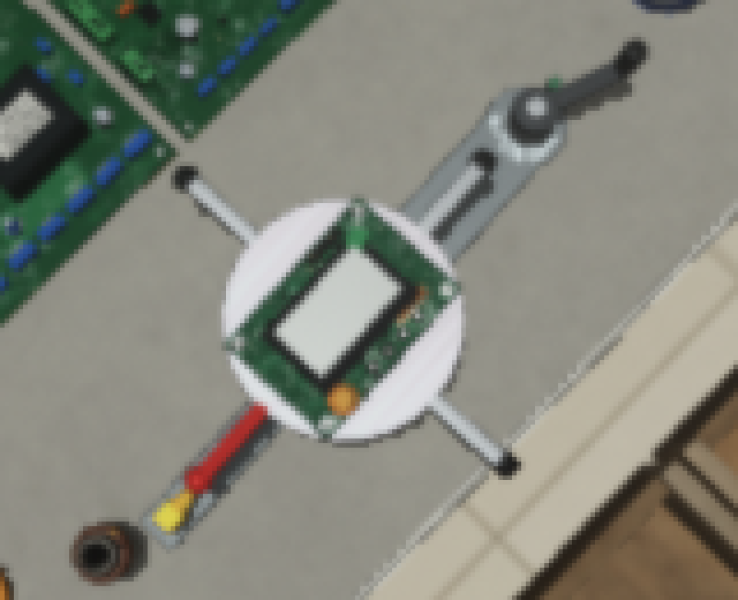

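The view shows the red ball at (197,480), black balls at (485,159), (186,177) and (507,466), and the lever pressed against the green pin with its peg at (634,52). The pivot is at (536,107) and the pointer post at (168,515).

```bash
python3 - <<'E'
from h import *
t=lambda u,v,z:atz("top",u/4.6125+190,v/4.615+150,z)
A=lambda v:np.degrees(np.arctan2(v[1],v[0])).round(2)
r,f,a,b=[t(*p,76) for p in((197,480),(485,159),(186,177),(507,466))]
c=(r+f+a+b)/4;print(c,A(r-f),A(a-b)+90)
pv=t(536,107,60);print("stage",A(c-pv),A(t(168,515,45)-c),"lever",A(t(634,52,88)-pv)+360)
E
```

```text
[494.56518262 -61.82826193  76.        ] 138.02 137.88
stage 137.81 137.61 lever 295.83
```

Table is within about 0.3° of the pointer, and the lever is at the stop (about 296°, expected 297°).

```bash
python3 -c "
from workcell import close_job
print(close_job())"
```

```text
the job is handed in; nothing more can be done
None
```

The job is done and handed in: the red spoke is within about 0.3° of the yellow pointer, the brake lever is pushed against its stop by the green pin, and the arm is clear; the bottle, tape and reel were never touched.

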